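# Open the clamp and feel the gap with a taper feeler

### The arm

A 6-joint arm with a two-finger parallel gripper is mounted at the origin on the work surface. World frame = base frame: x ahead of the robot, y to its left, z up, the work surface at z = 0. Lengths are in mm, angles in rad, forces in N, time in s.
With the tool pointing down it reaches from about 275 to 825 mm from the base axis. Payload 4.9 kg.
Tool frame: the origin (TCP) lies at the very end of the fingers, on their centre line; the grasp point (between the pads) lies 19 mm behind it; z points along the fingers, y is the direction in which the jaws open and shut (so a half turn about z gives the same grasp; the last joint's range is limited). The gripper opens to 85 mm and grips with 20 to 120 N. Pads are 22 mm wide; open, the fingers measure 114 mm over their backs; the gripper's body (76 mm by 85 mm) begins 54 mm behind the grasp point. The pads swing forward as they close: fully open they stand 13 mm farther back than shut.
Start: joints at [-1.264, 0.326, -0.193, 1.052, 0, 1.437], TCP at [234.678, -497.438, 231.281] pointing down, gripper open.
Joint ranges: [-2.65, 2.65], [-0.97, 1.79], [-1.3, 1.35], [-1.93, 2.1], [-1.47, 1.37], [-3.14, 3.14]. Speed limits (rad/s): [2.57, 2.57, 3.14, 3.14, 3.14, 3.14].

### API

Orientations are given as [roll, pitch, yaw] about the fixed x, y, z axes, in that order (R = Rz(yaw) Ry(pitch) Rx(roll)).
In Python, from bench import bot, solve_ik, imaging gives the robot as it stands. Calls block until the motion is done:
- bot.move_ptp(position, orientation): joint-space move of the TCP to a pose.
- bot.movel(position, rot=None, max_speed=150, threshold=None): straight line of the TCP; rot=None keeps the orientation; max_speed is the mean speed in mm/s. With threshold (N) it stops when the force on the tool has changed by that much, and returns True; else False.
- bot.move_j(angles): joint-space move.
- bot.grip(opening, effort=None): opening from 0.0 (shut) to 1.0 (fully open); effort is the grip in N (None keeps the last); returns when the fingers have stopped.
- bot.dwell(seconds).
- solve_ik(position, orientation): joint angles nearest the present ones, or None.
- bot.get_state(): the state.
- imaging.capture(name): name is "scene" or "top" or "wrist"; returns the picture (384x512x3 uint8, blue, green, red); there is no depth.
- imaging.camera_model(name): a dict with "K" (3x3 intrinsics, pixels), "position" and "rotation" of the camera in the world. Camera axes: x right, y up, looking along -z (the intrinsics and any distortion apply to the point x, -y, -z); pixel columns grow to the right and rows downward; lengths in mm; the calibration is good to about 2 mm. The wrist camera is an equidistant fisheye: a pixel r from the principal point sees the ray r / f radians off the axis. A picture is of the moment at which its call begins: read the wrist's pose just before it. camera_model takes no time and is no camera call; for the wrist camera it gives the pose at the moment of the call.
A pose or a line that the arm cannot do raises bot.IKError and nothing moves.
- bot.sign_off(): hands the job in, once; it reports no verdict.
The state is a dict: "t": time; "qpos": joint angles; "joint_velocities": joint speeds; "effort": joint torques, N m; "tcp_pos": TCP position; "orientation": TCP orientation; "contact_force": force on the tool from outside, world axes, zero at the start; "wrist_torque": the same for the moment, N m; "opening": opening from 0.0 (shut) to 1.0 (fully open).
Only numpy, scipy, OpenCV 4.12 (cv2) and the standard library are available. Lean on these libraries where they do the work, as an engineer would, in place of code of your own. Each camera call takes 0.05 s, during which the arm holds its last target.

### The job

Take the black-handled square key from the wooden rack, put it in the clamp screw of the red gauge block holder and turn the screw counterclockwise (seen from above) to its stop, so that the two steel plates open; let go and leave the key standing in the screw. Then take the yellow-handled taper feeler from the rack and slide its blade straight down between the two plates until it drags snugly, at about the black line on the blade, not jammed down to its shoulder. Finish while still holding the feeler at that depth, and do not knock the other things on the bench about.

Things in the scene. Friction and masses are not known exactly. Their poses are not given: they have to be found in the camera images.
- key_grip (a point): Centre of the key's black upright handle block: 12 mm thick along its x (grip across this), 36 mm wide along y, 40 mm high, z up. A steel shoulder plate 26 x 34 mm spans 20 to 24 mm below this point, the shank is below it. About 80 g. Stands loose in one of the rack's two pockets at the start, shoulder resting on the rack.
- key_tip (a point): Lower end of the key's steel shank, 69 mm straight below the handle's centre. The shank is 10 x 10 mm square, 45 mm long, sides along the handle's x and y, the last 8 mm tapering in small steps to 6 mm square.
- feeler_grip (a point): Centre of the taper feeler's yellow upright handle block: 12 mm thick along its x (grip across this), 28 mm wide along y, 40 mm high, z up. A steel shoulder plate 26 x 34 mm spans 20 to 24 mm below this point, the blade is below it. About 60 g. Stands loose in the rack's other pocket at the start.
- feeler_tip (a point): Lower end of the feeler's steel blade, 74 mm straight below the handle's centre. The blade is 50 mm long, 14 mm wide along the handle's y; its thickness (along x) grows evenly from 2 mm at the tip to 7 mm at the shoulder. A black line crosses it 30 mm above the tip.
- rack: Fixed wooden rack, origin under it at bench level, z up. Front step x -70 to +30, y -95 to +95, 60 mm high, with two pockets 14 mm (x) by 19 mm (y), 55 mm deep, at x -20, y -45 and +45 mm; key and feeler stand in them, either way about. Behind it (x +30 to +98) higher steps with fixed plug gauges, tops up to 112 mm.
- screw_socket (a point): Centre of the mouth of the square socket in the clamp screw's 32 mm square steel head, 76 mm above the bench; axes turn with the screw, z up. Socket 12 mm square (sides along x and y), 19 mm deep, mouth chamfered 1.5 mm: the 10 mm key fits at any of four quarter turns, with about 0.23 rad of slack either way before it drives. Yellow mark on the +x side.
- screw (a joint): Angle of the clamp screw, rad: 0 shut, grows counterclockwise seen from above to a hard stop at 1.2. Starts at 0 to 0.15. Stiff (0.08 N m), stays where left. It draws the -x plate away by 2.5 mm per rad: the gap is about 0 when shut and 3 mm at the stop.
- gap_mouth (a point): Middle of the open gap between the steel plates, at the top of their flared mouth, 72 mm above the bench. x across the gap (blade's thickness), y along it (plates 40 mm long), z up. The mouth narrows over 8 mm to the parallel gap, which is 50 mm deep. Screw axis 78 mm from here along -y; red walls 66 mm high 30 mm either side along x. Holder fixed, bay beyond the screw 51 mm high.
- leaf (a joint): How far the sprung +x plate is pushed back, m: 0 at rest, 0.005 at its end; 2 N per mm. The tapering blade pushes it 0.1 mm per mm of depth, so drag grows with depth. Gap fully open, the blade first touches with its tip about 18 mm below the mouth's top and drags snugly at 26 to 42 mm (roughly 3 to 10 N of resistance).
- block: Bystander: cast-iron toolmaker's block, 75 mm cube with a V groove on top, origin under it.
- caliper: Bystander: chrome dial caliper lying flat, 230 mm long along x, 15 mm high.
- ring_gauge: Bystander: steel ring gauge, 56 mm across, 18 mm high.
- loupe: Bystander: black loupe, 42 mm across, 36 mm high.
Not all that is in view belongs to the job. What is shaped like the part that bears screw_socket but purple is not meant.

How it is judged (in metres and radians):
On the way, in this order (a step that is already met when the one before it is completed fails the run):
1. the key is seated in the clamp screw's socket (horizontal distance between key_tip and screw_socket below 0.006 m and z of key_tip in the frame of screw_socket below -0.01 m), for 0.1 s.
2. the screw has been turned open with the key in it (all of step 1 and value of joint screw above 0.9 rad), for 0.2 s.
3. the feeler is in the fingers, drawn clear of the rack (contact force between the fingers and feeler above 1 N and height (world z) of feeler_tip above 0.065 m), for 0.1 s.
At the end, for the whole second after the job is handed in: Feeler gripped (over 2 N), still, within 0.15 rad of upright; tip within 14 mm of the plates' middle, 18-48 mm below the mouth; sprung plate pushed back 0.6-3.3 mm. Screw past 0.9 rad; key let go, over 10 mm deep in its socket, within 6 mm, leaning under 0.35 rad (all of step 2 and angle between key_grip's own z axis and vertical below 0.35 rad and contact force between the fingers and key below 0.1 N and value of joint leaf between 0.0006 and 0.0033 m and z of feeler_tip in the frame of gap_mouth between -0.048 and -0.018 m and y of feeler_tip in the frame of gap_mouth between -0.014 and 0.014 m and x of feeler_tip in the frame of gap_mouth between -0.006 and 0.006 m and angle between feeler_grip's own z axis and vertical below 0.15 rad and contact force between the fingers and feeler above 2 N and linear speed of feeler below 0.01 m/s); the arm keeps its last pose, push and grip.
It fails at once if another thing on the bench is knocked more than 20 mm (distance of any of block, caliper, ring_gauge, loupe from where it was at the start of the episode above 0.02 m).
It fails at once if the blade is jammed in hard (value of joint leaf above 0.0045 m).
It also fails if it takes over 72 s, if anything falls off the work surface, if the arm or the gripper's body presses on something with over 40 N, if the wrist force passes 120 N, or if a joint passes its speed limit or range.

## Working session

There is one attempt and no reset: what is moved stays moved. The work goes in short steps, each a Python script; the robot and the scene stay as the last script left them, time stands still between calls to the robot, and variables do not carry over. Pictures are saved under pics/ and viewed, and the job is handed in when it is done.

```bash
ls; mkdir -p pics; python3 - <<'E'
from bench import bot, solve_ik, imaging
import cv2
for n in ["scene","top","wrist"]:
    im=imaging.capture(n); cv2.imwrite(f"pics/{n}0.png",im)
    m=imaging.camera_model(n); print(n,m)
print(bot.get_state())
E
```

```text
pics
scene {'K': array([[411.87913195,   0.        , 262.32639549],
       [  0.        , 411.87913195, 196.22960213],
       [  0.        ,   0.        ,   1.        ]]), 'position': array([1242.54294778,  424.63524807,  917.19985395]), 'rotation': array([ 0.76253634, -0.00922908,  2.13080745])}
top {'K': array([[423.6513414 ,   0.        , 258.12642415],
       [  0.        , 423.6513414 , 196.49361927],
       [  0.        ,   0.        ,   1.        ]]), 'position': array([ 4.53944271e+02, -8.84606894e-01,  1.40619916e+03]), 'rotation': array([ 0.05101746, -0.00350359, -1.58056441])}
wrist {'K': array([[297.31863964,   0.        , 252.08569529],
       [  0.        , 297.31863964, 196.6354024 ],
       [  0.        ,   0.        ,   1.        ]]), 'position': array([ 309.18266725, -462.56912414,  373.10177868]), 'rotation': array([-0.32499562,  0.0016069 , -1.12975321])}
{'t': 0.15, 'qpos': array([-1.26416211e+00,  3.26819896e-01, -1.93344044e-01,  1.05202088e+00,
       -1.09398546e-06,  1.43661565e+00]), 'joint_velocities': array([ 2.21106370e-03, -1.53281657e-03,  2.41348639e-03, -3.43028922e-06,
        9.57196892e-04,  6.99200240e-04]), 'effort': array([ 5.73157322e-04, -4.43703818e+01,  2.62665081e+01,  1.04390588e-02,
       -1.55850821e-04,  6.91504368e-06]), 'tcp_pos': array([ 234.5551867 , -496.98160128,  230.66038221]), 'orientation': array([-3.14021649e+00, -1.84666332e-04,  4.40814769e-01]), 'contact_force': array([-0.90589909, -0.06925731,  0.77933901]), 'wrist_torque': array([0.00943459, 0.01382489, 0.02959754]), 'opening': 1.004617917700971}
```

View pics/scene0.png

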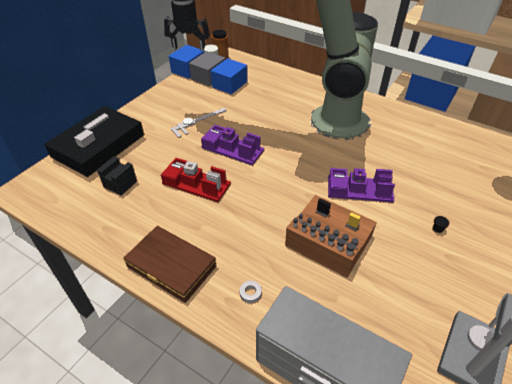

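View pics/top0.png

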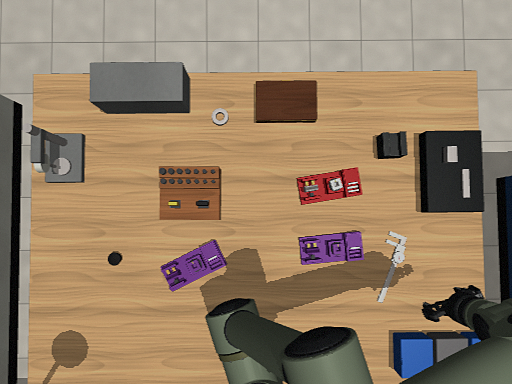

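View pics/wrist0.png

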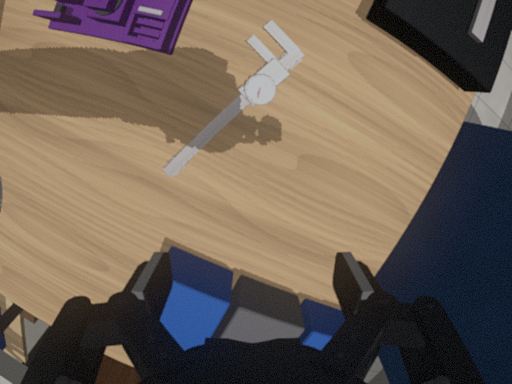

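The top view shows the rack at (190,193), with the yellow feeler handle at (174,203) and the black key handle at (202,203). The red holder is at (328,186), with purple look-alikes at (195,265) and (331,248).

Things that could be taken for the target:
- **Key:** black block (202,203). The loupe (115,258) and the black V-block (391,145) are other black objects.
- **Holder:** red (328,186). The purple ones are decoys.

Next I'll check these in close crops.

```bash
cat > h.py <<'E'
import numpy as np, cv2
from scipy.spatial.transform import Rotation as R
def ray(m,u,v,fish=False):
    K=m["K"]; x=(u-K[0,2])/K[0,0]; y=(v-K[1,2])/K[1,1]
    if fish:
        r=np.hypot(x,y); s=np.sin(r)/r if r>1e-9 else 1.
        d=np.array([x*s,-y*s,-np.cos(r)])
    else: d=np.array([x,-y,-1.])
    d=R.from_euler('xyz',m["rotation"]).as_matrix()@d
    return np.array(m["position"]),d/np.linalg.norm(d)
def onplane(m,u,v,z,fish=False):
    p,d=ray(m,u,v,fish); return p+d*(z-p[2])/d[2]
def proj(m,P,fish=False):
    K=m["K"]; q=R.from_euler('xyz',m["rotation"]).as_matrix().T@(np.array(P,float)-m["position"])
    x,y,z=q[0],-q[1],-q[2]
    if fish:
        r=np.hypot(x,y); th=np.arctan2(r,z); k=th/r if r>1e-9 else 0
        return np.array([K[0,2]+K[0,0]*x*k,K[1,2]+K[1,1]*y*k])
    return np.array([K[0,2]+K[0,0]*x/z,K[1,2]+K[1,1]*y/z])
E
python3 - <<'E'
import cv2,numpy as np
from h import *
from bench import imaging
t=cv2.imread("pics/top0.png")
a=cv2.resize(t[155:230,150:230],None,fx=5,fy=5,interpolation=cv2.INTER_CUBIC)
b=cv2.resize(t[155:230,290:370],None,fx=5,fy=5,interpolation=cv2.INTER_CUBIC)
cv2.imwrite("pics/crop1.png",np.hstack([a,b]))
m=imaging.camera_model("top")
for n,u,v,z in [("feeler",174,203.5,100),("key",202,203.5,100),("gap",308,187,72),("screw",335.5,184,76),("table corner",33,73,0),("rack corners",160,220,60),("",220,220,60)]:
    print(n,onplane(m,u,v,z).round(1))
E
```

```text
feeler [501.5 253.4 100. ]
key [500.6 167.1 100. ]
gap [ 550.5 -164.    72. ]
screw [ 558.9 -250.4   76. ]
table corner [949.3 747.5   0. ]
rack corners [451.  305.5  60. ]
 [449.1 115.4  60. ]
```

View pics/crop1.png

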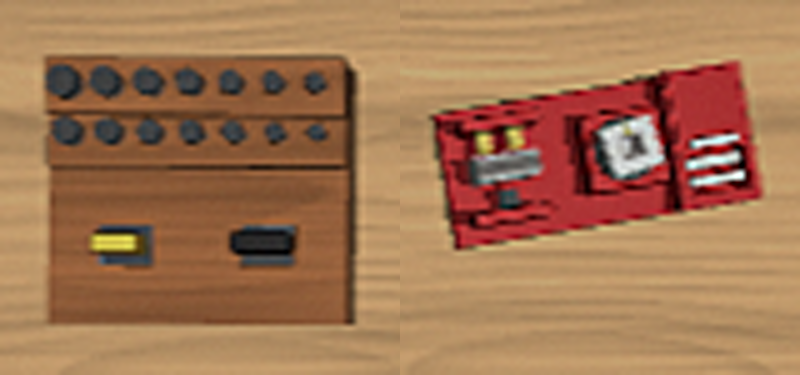

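The crops confirm the choices: feeler (yellow) on the left, key (black) on the right, and the red holder with its gap at the left end and the screw at about (335,184). Next I'll take two wrist views of the holder.

```bash
python3 - <<'E'
from bench import bot, solve_ik, imaging
import cv2, numpy as np, json
bot.grip(0.4,30)
for i,(p,yaw) in enumerate([((550,-260,220),np.pi/2+0.17),((550,-215,220),np.pi/2+0.17)]):
    bot.move_ptp(p,[np.pi,0,yaw])
    bot.dwell(0.15)
    m=imaging.camera_model("wrist"); im=imaging.capture("wrist")
    cv2.imwrite(f"pics/w{i+1}.png",im)
    json.dump({k:np.array(v).tolist() for k,v in m.items()},open(f"w{i+1}.json","w"))
    s=bot.get_state(); print(s["t"],s["tcp_pos"].round(1),s["orientation"].round(3),s["qpos"].round(2),m["position"].round(1),m["rotation"].round(3))
E
```

```text
2.3667 [ 549.4 -261.1  220.1] [-3.142  0.     1.739] [-0.56  0.44 -0.05  1.08 -0.    0.84] [ 535.7 -180.5  362.5] [-0.325 -0.     0.168]
2.8667 [ 550.  -215.9  220.1] [3.141 0.    1.74 ] [-0.5   0.41 -0.1   1.06 -0.    0.9 ] [ 536.3 -135.1  362.5] [-0.326 -0.001  0.169]
```

View pics/w1.png

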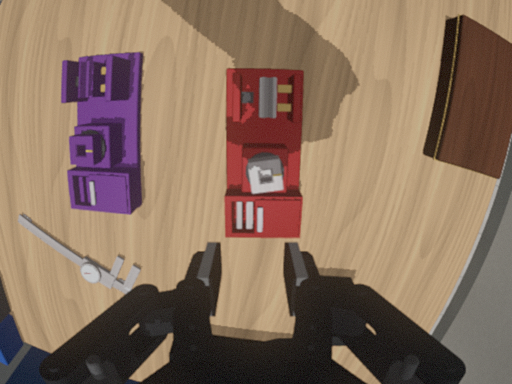

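View pics/w2.png

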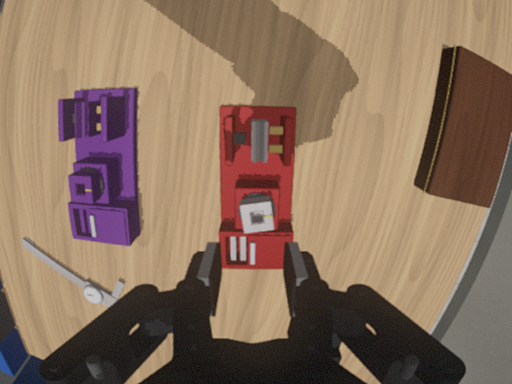

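Both views show the red holder upright near the image centre: plates at (268,97) and (260,140), screw head at (265,174) and (257,213). I'll zoom in on both.

```bash
python3 - <<'E'
import cv2,numpy as np
a=cv2.imread("pics/w1.png")[60:240,215:315]; b=cv2.imread("pics/w2.png")[95:275,207:307]
k=dict(fx=3.3,fy=3.3,interpolation=cv2.INTER_CUBIC)
cv2.imwrite("pics/z12.png",np.hstack([cv2.resize(a,None,**k),cv2.resize(b,None,**k)]))
E
```

```text
(no output)
```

View pics/z12.png

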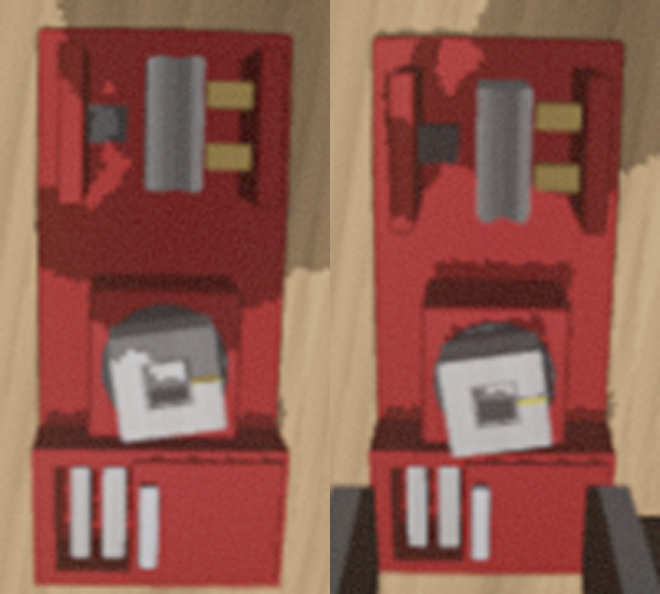

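```bash
python3 - <<'E'
import cv2,numpy as np,json
from h import *
M={i:{k:np.array(v) for k,v in json.load(open(f"w{i}.json")).items()} for i in (1,2)}
def tri(p1,p2):
    o1,d1=ray(M[1],*p1,True); o2,d2=ray(M[2],*p2,True)
    A=np.stack([d1,-d2],1); s,*_=np.linalg.lstsq(A,o2-o1,rcond=None)
    return (o1+s[0]*d1+o2+s[1]*d2)/2
for n,p1,p2,z in [("socket",(265.6,176.4),(257,217.4),76),("gap",(268,97.3),(259.7,140.5),72)]:
    print(n,tri(p1,p2).round(1),onplane(M[1],*p1,z,True).round(1),onplane(M[2],*p2,z,True).round(1))
o=lambda x,y:onplane(M[2],(x-330)/3.3+207,y/3.3+95,76,True)
c=[o(*q) for q in [(438,363),(539,350),(553,443),(450,457)]]
print("head",np.mean(c,0).round(1),[ (round(np.linalg.norm(c[i]-c[i-1]),1), round(np.degrees(np.arctan2(*(c[i]-c[i-1])[1::-1])),1)) for i in range(4)])
# plate edges directions: both views
o2=lambda x,y,z=72:onplane(M[2],(x-330)/3.3+207,y/3.3+95,z,True)
print("plates corners",[o2(*q).round(1) for q in [(477,82),(531,80),(528,220),(476,222)]])
print("base edge dir", (o2(375,40,0+51)-o2(372,450,51)).round(1))
T=__import__("bench").imaging.camera_model("top")
print("top head",onplane(T,290+(628-400)/5,155+148/5,76).round(1),"plates",onplane(T,290+(505-400)/5,155+165/5,72).round(1))
E
```

```text
socket [ 561.9 -253.2   73.4] [ 561.7 -252.6   76. ] [ 561.7 -252.2   76. ]
gap [ 551.2 -175.1   58. ] [ 550.4 -175.4   72. ] [ 550.5 -173.3   72. ]
head [ 561.7 -252.3   76. ] [(np.float64(32.6), np.float64(105.7)), (np.float64(31.7), np.float64(17.5)), (np.float64(32.2), np.float64(-71.0)), (np.float64(33.6), np.float64(-161.8))]
plates corners [array([ 539.2, -154.5,   72. ]), array([ 554.8, -151.2,   72. ]), array([ 561.4, -193. ,   72. ]), array([ 546.1, -196.3,   72. ])]
base edge dir [-18.7 139.3   0. ]
top head [ 557.  -250.6   76. ] plates [ 547.3 -173.5   72. ]
```

Sizes and spacing agree with the description: the head measures 32 mm, the socket-to-gap distance is 78.8 mm and the holder yaw is about 0.15. Socket is at (561.7,-252.3) with yaw about 0.31. The top camera differs by about 4 mm, so I'll recheck at the socket. Now the rack.

```bash
python3 - <<'E'
from bench import bot, solve_ik, imaging
import cv2, numpy as np, json
for i,p in [(3,(500,140,220)),(4,(500,170,240))]:
    bot.move_ptp(p,[np.pi,0,np.pi/2])
    bot.dwell(0.15)
    m=imaging.camera_model("wrist"); im=imaging.capture("wrist")
    cv2.imwrite(f"pics/w{i}.png",im)
    json.dump({k:np.array(v).tolist() for k,v in m.items()},open(f"w{i}.json","w"))
    s=bot.get_state(); print(s["t"],s["tcp_pos"].round(1),s["orientation"].round(3),s["qpos"].round(2))
a=cv2.imread("pics/w3.png")[60:260,150:350]; b=cv2.imread("pics/w4.png")[60:260,150:350]
k=dict(fx=2,fy=2,interpolation=cv2.INTER_CUBIC)
cv2.imwrite("pics/z34.png",np.hstack([cv2.resize(a,None,**k),cv2.resize(b,None,**k)]))
E
```

```text
4.4083 [500.4 139.1 219.9] [-3.142  0.     1.569] [ 0.13  0.28 -0.29  1.   -0.    1.7 ]
4.875 [499.6 169.3 239.4] [-3.14  0.    1.57] [ 0.19  0.28 -0.24  1.06 -0.    1.76]
```

View pics/z34.png

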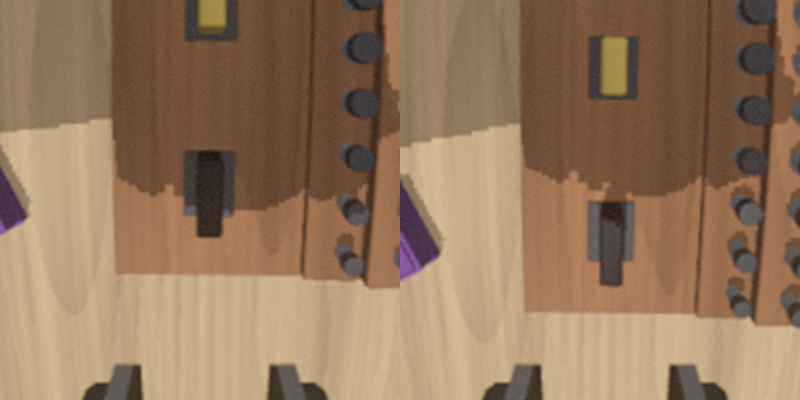

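```bash
python3 - <<'E'
import numpy as np,json
from h import *
M={i:{k:np.array(v) for k,v in json.load(open(f"w{i}.json")).items()} for i in (3,4)}
f=lambda i,x,y,z:onplane(M[i],x/2+150,y/2+60,z,True).round(1)
print("key -y edge mid top", f(3,210,237,104),f(4,611-400,285,104))
print("key sides bottom edge", f(4,599-400,284,104),f(4,624-400,284,104))
print("shoulder corners v3", [f(3,*q,64) for q in [(184,151),(236,152),(234,216),(185,216)]])
print("shoulder corners v4", [f(4,*q,64) for q in [(188,202),(235,202),(232,262),(187,262)]])
print("feeler top v4",[f(4,*q,104) for q in [(201,36),(227,36),(228,95),(203,95)]], "shoulder",[f(4,*q,64) for q in [(189,36),(237,36),(237,99),(190,99)]])
print("rack corner v4 z60",f(4,125,312,60),f(4,296,316,60), "v3",f(3,116,273,60),f(3,302,278,60))
E
```

```text
key -y edge mid top [503.4 150.9 104. ] [503.2 151.3 104. ]
key sides bottom edge [497.2 151.8 104. ] [509.6 151.8 104. ]
shoulder corners v3 [array([490.7, 185. ,  64. ]), array([516.8, 184.5,  64. ]), array([516.1, 151.3,  64. ]), array([490.9, 151.3,  64. ])]
shoulder corners v4 [array([490.9, 184.9,  64. ]), array([516.6, 184.9,  64. ]), array([515.3, 150.6,  64. ]), array([490.1, 150.6,  64. ])]
feeler top v4 [array([498.4, 271.6, 104. ]), array([510.2, 271.7, 104. ]), array([510.8, 244. , 104. ]), array([499.3, 244. , 104. ])] shoulder [array([491.9, 274.6,  64. ]), array([516.9, 274.7,  64. ]), array([517.1, 240.9,  64. ]), array([492.3, 240.9,  64. ])]
rack corner v4 z60 [453.1 118.5  60. ] [554.  115.9  60. ] v3 [453.1 119.1  60. ] [553.8 116.1  60. ]
```

The measured sizes match: shoulder 26×34 mm, handles 12 mm thick. Key is at (503.4,168.3) and feeler at (504.7,257.8). Now grasping the key.

```bash
cat > snap.py <<'E'
from bench import bot, solve_ik, imaging
import cv2, numpy as np, json
def snap(i,cam="wrist"):
    bot.dwell(0.1)
    m=imaging.camera_model(cam); im=imaging.capture(cam)
    cv2.imwrite(f"pics/w{i}.png",im)
    json.dump({k:np.array(v).tolist() for k,v in m.items()},open(f"w{i}.json","w"))
    return im
def st():
    s=bot.get_state(); print(round(s["t"],2),s["tcp_pos"].round(1),s["orientation"].round(3),"F",s["contact_force"].round(1),"T",s["wrist_torque"].round(2),"op",round(s["opening"],3),"q6",s["qpos"][5].round(2))
E
python3 - <<'E'
from snap import *
o=[np.pi,0,np.pi/2-0.02]
bot.move_ptp((503.4,168.3,140),o)
print(bot.movel((503.4,168.3,71),max_speed=80,threshold=8)); st()
bot.grip(0.0,60); st()
snap(5)
print(bot.movel((503.4,168.3,175),max_speed=100)); st()
snap(6); snap("6s","scene")
E
```

```text
False
6.38 [503.9 168.4  71.5] [ 3.141 -0.     1.551] F [ 0.4 -0.  -0.2] T [0.01 0.01 0.02] op 0.403 q6 1.77
6.7 [504.  168.4  71.6] [ 3.14  -0.     1.551] F [-0.2 -0.8  3.6] T [-0.    0.02  0.01] op 0.129 q6 1.77
False
8.04 [502.8 168.2 174.3] [-3.14   0.     1.551] F [-0.5 -1.  -1.1] T [ 0.01 -0.01 -0.05] op 0.13 q6 1.77
```

View pics/w5.png

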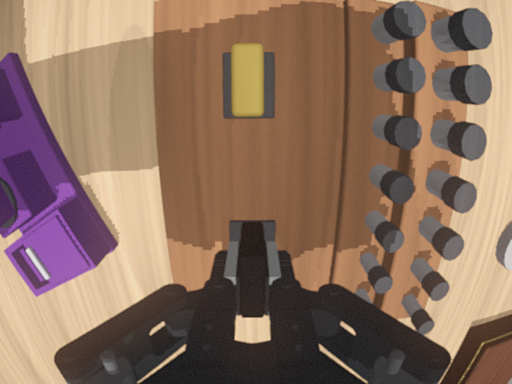

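View pics/w6.png

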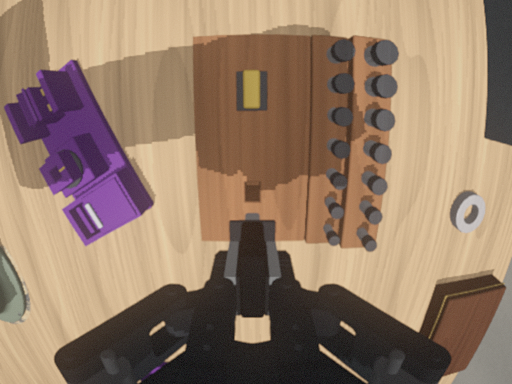

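View pics/w6s.png

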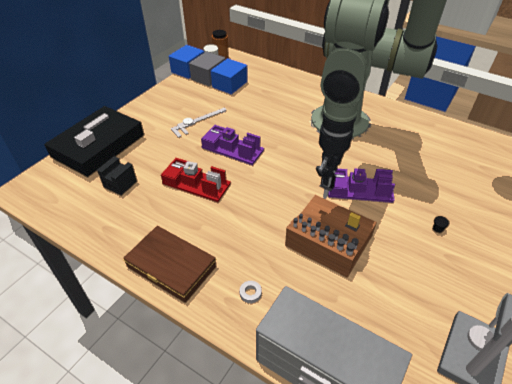

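The key is gripped and lifted, and its shoulder at (252,220) sits symmetric between the fingers. I'll compute where the tip lies relative to the TCP from w6, then go above the socket.

```bash
python3 - <<'E'
from snap import *
from h import *
m5=json.load(open("w5.json")); m6=json.load(open("w6.json"))
for q in [(230,221),(275,221)]: print("w5 shoulder +y edge z64",onplane(m5,*q,64,True).round(1)-np.array([504,168.4,71.5]), "w6",onplane(m6,*q,174.3-7.5,True).round(1)-np.array([502.8,168.2,174.3]))
# tip centre: nominal 69 below centre => z = tcp+12.5-69
print("proj tip", proj(m6,(502.8,168.2,174.3-56.5),True), proj(m6,(502.8,171.2,174.3-56.5),True))
# move above the socket
yaw=np.pi/2+0.307
bot.move_ptp((561.7,-252.3,175),[np.pi,0,yaw]); bot.dwell(.2)
im=snap(7); st(); snap("7s","scene")
print(bot.movel((561.7,-252.3,146),max_speed=100)); im2=snap(8); st()
k=dict(fx=4,fy=4,interpolation=cv2.INTER_CUBIC)
cv2.imwrite("pics/z78.png",np.hstack([cv2.resize(i[120:250,205:300],None,**k) for i in (im,im2)]))
E
```

```text
Traceback (most recent call last):
  File "h.py", line 12, in onplane
    p,d=ray(m,u,v,fish); return p+d*(z-p[2])/d[2]
        ~~~^^^^^^^^^^^^
  File "h.py", line 4, in ray
    K=m["K"]; x=(u-K[0,2])/K[0,0]; y=(v-K[1,2])/K[1,1]
                   ~^^^^^
TypeError: list indices must be integers or slices, not tuple
```

```bash
cat >> snap.py <<'E'
def load(i): return {k:np.array(v) for k,v in json.load(open(f"w{i}.json")).items()}
E
python3 - <<'E'
from snap import *
from h import *
m5=load(5); m6=load(6)
for q in [(230,221),(275,221)]: print("w5 shoulder +y edge z64",onplane(m5,*q,64,True).round(1)-np.array([504,168.4,71.5]), "w6",onplane(m6,*q,174.3-7.5,True).round(1)-np.array([502.8,168.2,174.3]))
print("proj tip", proj(m6,(502.8,168.2,174.3-56.5),True), proj(m6,(502.8,171.2,174.3-56.5),True))
yaw=np.pi/2+0.307
bot.move_ptp((561.7,-252.3,175),[np.pi,0,yaw]); bot.dwell(.2)
im=snap(7); st(); snap("7s","scene")
print(bot.movel((561.7,-252.3,146),max_speed=100)); im2=snap(8); st()
k=dict(fx=4,fy=4,interpolation=cv2.INTER_CUBIC)
cv2.imwrite("pics/z78.png",np.hstack([cv2.resize(i[120:250,205:300],None,**k) for i in (im,im2)]))
E
```

```text
w5 shoulder +y edge z64 [-11.6  17.4  -7.5] w6 [-11.5  17.4  -7.5]
w5 shoulder +y edge z64 [13.1 16.9 -7.5] w6 [13.2 16.9 -7.5]
proj tip [251.83596582 216.00468631] [251.75224775 212.14906454]
10.26 [ 561.9 -251.7  175.1] [3.142 0.    1.879] F [-0.  -0.1 -1.7] T [ 0.   -0.05 -0.04] op 0.131 q6 0.72
False
11.0 [ 562.2 -252.6  146.8] [3.141e+00 1.000e-03 1.878e+00] F [ 0.3 -0.1 -1.7] T [-0.06 -0.05  0.03] op 0.132 q6 0.72
```

View pics/z78.png

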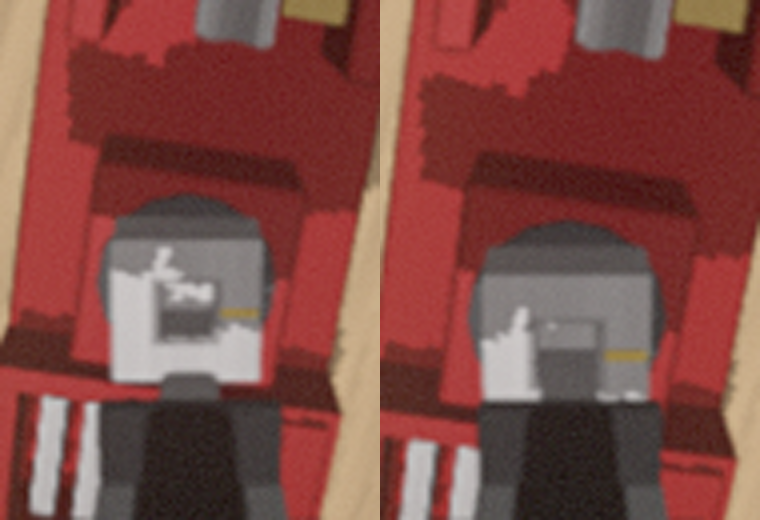

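View pics/w7s.png

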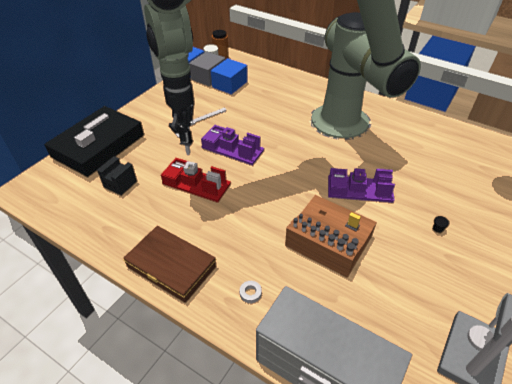

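Yaw is aligned and the socket at (252,197) is laterally in line with the shank (252.7). Next I'll check the fore-aft position numerically.

```bash
python3 - <<'E'
from snap import *
from h import *
m=load(7)
for q in [(157,279),(217,279),(217,340),(157,340)]: print("sock",onplane(m,q[0]/4+205,q[1]/4+120,76,True).round(1))
c=[onplane(m,x/4+205,y/4+120,76,True) for x,y in [(108,238),(264,238),(264,383),(111,383)]]
print("head",np.mean(c,0).round(1),[np.linalg.norm(c[i]-c[i-1]).round(1) for i in range(4)])
m=load(8)
for q in [(538,322),(603,322)]: print("sock8",onplane(m,(q[0]-380)/4+205,q[1]/4+120,76,True).round(1))
print("exp tip proj w7",proj(load(7),(561.9,-251.7,175.1-56.5),True),"img",(191/4+205,374/4+120,'= top edge of tip'))
E
```

```text
sock [ 553.7 -247.3   76. ]
sock [ 565.8 -243.4   76. ]
sock [ 570.1 -256.6   76. ]
sock [ 557.8 -260.5   76. ]
head [ 562.  -252.5   76. ] [np.float64(33.0), np.float64(32.9), np.float64(33.0), np.float64(33.6)]
sock8 [ 554.6 -247.8   76. ]
sock8 [ 566.4 -244.    76. ]
exp tip proj w7 [251.87555469 216.10875108] img (252.75, 213.5, '= top edge of tip')
```

The position is confirmed at (562,-252.2). Descending with a force guard.

```bash
python3 - <<'E'
from snap import *
print(bot.movel((562,-252.2,116),max_speed=30,threshold=12)); st()
if bot.get_state()["tcp_pos"][2]<121:
    print(bot.movel((562,-252.2,112),max_speed=15,threshold=8)); st()
snap(9)
E
```

```text
False
12.15 [ 562.2 -252.3  116.2] [3.141 0.    1.878] F [ 0.1 -0.6 -0.5] T [ 0.    0.01 -0.01] op 0.131 q6 0.72
True
12.46 [ 562.4 -252.4  113. ] [3.141e+00 1.000e-03 1.878e+00] F [-0.5  0.8  5.5] T [0.12 0.18 0.01] op 0.131 q6 0.72
```

View pics/w9.png

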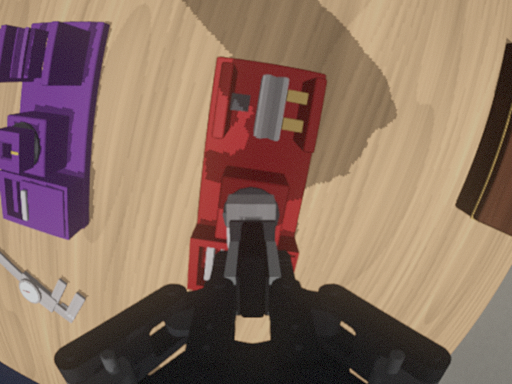

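The key bottoms in the socket at z=113.0, where 113.5 was expected. Now turning counterclockwise in steps while watching torque.

```bash
python3 - <<'E'
from snap import *
bot.movel((562.1,-252.3,114),max_speed=20)
q0=bot.get_state()["qpos"].copy(); print(q0.round(3))
tot=0
for d in [.15,.3,.45,.6,.75,.9,1.05,1.15,1.25]:
    q=q0.copy(); q[5]-=d; bot.move_j(q); s=bot.get_state()
    print(d,round(s["t"],2),s["orientation"].round(3),"F",s["contact_force"].round(1),"T",s["wrist_torque"].round(3),s["effort"][5].round(3))
    if abs(s["wrist_torque"][2])>0.6: break
snap(10); st()
E
```

```text
[-0.542  0.542 -0.171  0.859 -0.     0.722]
0.15 13.13 [-3.141e+00 -2.000e-03  2.025e+00] F [ 0.2 -0.  -1.3] T [ 0.059  0.053 -0.006] -0.129
0.3 13.4 [-3.140e+00 -2.000e-03  2.173e+00] F [-1.3 -0.2 -1.4] T [ 0.002  0.288 -0.007] -0.126
0.45 13.67 [-3.141e+00 -2.000e-03  2.322e+00] F [-2.   0.1 -2.3] T [ 0.113  0.411 -0.013] -0.142
0.6 13.93 [-3.141e+00 -2.000e-03  2.472e+00] F [-1.4  0.8 -3.1] T [ 0.074  0.516 -0.035] -0.144
0.75 14.2 [-3.141e+00 -2.000e-03  2.621e+00] F [-1.8  0.3 -2.6] T [ 0.093  0.605 -0.017] -0.143
0.9 14.47 [ 3.141e+00 -2.000e-03  2.771e+00] F [-1.  -0.5 -4.1] T [ 0.117  0.677 -0.015] -0.144
1.05 14.73 [ 3.141e+00 -2.000e-03  2.921e+00] F [-2.7  0.1 -3.7] T [ 0.198  0.664 -0.034] -0.144
1.15 14.98 [ 3.141e+00 -2.000e-03  3.022e+00] F [-2.8  0.9 -4.9] T [ 0.192  0.704 -0.08 ] -0.133
1.25 15.23 [ 3.141e+00 -2.000e-03  3.123e+00] F [-3.7  1.  -4.3] T [ 0.318  0.857 -0.073] -0.135
15.38 [ 561.7 -252.   113.6] [ 3.141e+00 -2.000e-03  3.125e+00] F [-3.7  1.6 -5.3] T [ 0.32  0.89 -0.09] op 0.135 q6 -0.52
```

View pics/w10.png

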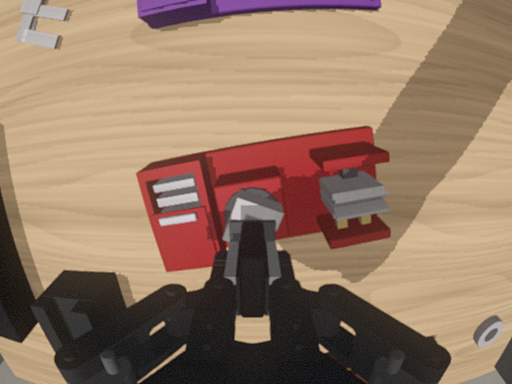

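The gap is opening: there is a dark slot between the plates at (350,197). I'll continue to the stop.

```bash
python3 - <<'E'
from snap import *
q0=bot.get_state()["qpos"].copy()
for i in range(5):
    q=q0.copy(); q[5]-=0.06*(i+1); bot.move_j(q); bot.dwell(.05); s=bot.get_state()
    print(i,round(s["t"],2),s["orientation"].round(3),"F",s["contact_force"].round(1),"T",s["wrist_torque"].round(3),s["effort"][5].round(3))
    if abs(s["wrist_torque"][2])>0.4: break
im=snap(11); st()
cv2.imwrite("pics/z11.png",cv2.resize(im[110:280,130:400],None,fx=2.8,fy=2.8,interpolation=cv2.INTER_CUBIC))
E
```

```text
0 15.68 [ 3.141e+00 -2.000e-03 -3.100e+00] F [-3.2  1.  -4.4] T [ 0.206  0.751 -0.06 ] -0.065
1 15.98 [ 3.14e+00 -2.00e-03 -3.04e+00] F [-3.2  0.4 -4.6] T [ 0.27   0.867 -0.061] -0.066
2 16.28 [ 3.14e+00 -2.00e-03 -2.98e+00] F [-2.9  0.5 -3.1] T [ 0.274  0.897 -0.118] -0.091
3 16.58 [ 3.14e+00 -1.00e-03 -2.92e+00] F [-3.1  1.1 -3.9] T [ 0.327  0.938 -0.107] -0.119
4 16.88 [ 3.14e+00 -1.00e-03 -2.86e+00] F [-3.9  1.2 -3.2] T [ 0.283  0.994 -0.209] -0.176
17.03 [ 561.7 -252.   113.6] [ 3.140e+00 -1.000e-03 -2.859e+00] F [-4.7  1.3 -3.2] T [ 0.32  0.98 -0.16] op 0.136 q6 -0.82
```

View pics/z11.png

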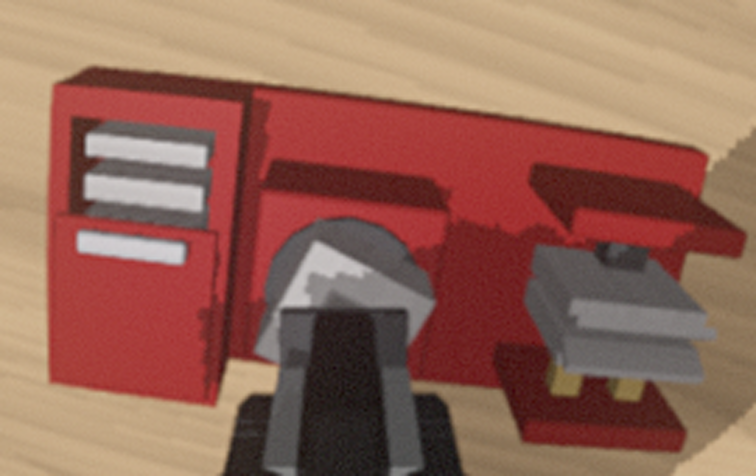

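```bash
python3 - <<'E'
from snap import *
from h import *
m=load(11); f=lambda x,y,z:onplane(m,x/2.8+130,y/2.8+110,z,True)
a,b,c=f(318,240,76),f(435,300,76),f(256,352,76)
print(a.round(1),b.round(1),c.round(1),np.linalg.norm(b-a),np.linalg.norm(c-a),"edge yaw ab",np.arctan2(*(b-a)[1::-1]),"ac",np.arctan2(*(a-c)[1::-1]))
# plates: top edge ends of both plates
for q in [(536,245),(705,312),(570,302),(715,335),(565,370),(703,380)]: print(q,f(*q,72).round(1))
# holder edge on red top
print("tool yaw-pi/2", bot.get_state()["orientation"][2]+2*np.pi-np.pi/2)
E
```

```text
[ 542.  -263.8   76. ] [ 548.6 -233.4   76. ] [ 573.6 -270.5   76. ] 31.13800905862554 32.29275451609923 edge yaw ab 1.3546585614699949 ac 2.9315278585297104
(536, 245) [ 530.1 -213.4   72. ]
(705, 312) [ 534.4 -162.7   72. ]
(570, 302) [ 541.6 -199.8   72. ]
(715, 335) [ 539.7 -156.8   72. ]
(565, 370) [ 559.4 -193.8   72. ]
(703, 380) [ 552.8 -154.2   72. ]
tool yaw-pi/2 1.8531262565332116
```

Head yaw is about 1.358, so the screw is at about 1.21 rad, at its stop. The extra turn was taken up by slack and slip in the grip. I'll relax the torque, release and check the key.

```bash
python3 - <<'E'
from snap import *
q=bot.get_state()["qpos"].copy(); q[5]+=0.2; bot.move_j(q); st()
bot.grip(0.45); st()
s=bot.get_state(); p=s["tcp_pos"]
bot.movel((p[0],p[1],165),max_speed=80); st()
bot.movel((p[0],p[1]+0,215),max_speed=150); 
snap(12)
bot.move_ptp((555,-240,225),[np.pi,0,np.pi/2+0.15]); 
im=snap(13); snap("13s","scene"); st()
cv2.imwrite("pics/z13.png",cv2.resize(im[60:310,150:400],None,fx=2.4,fy=2.4,interpolation=cv2.INTER_CUBIC))
E
```

```text
17.34 [ 561.8 -252.1  113.8] [ 3.141e+00 -1.000e-03 -3.056e+00] F [-3.9  0.6 -2.1] T [ 0.29  1.   -0.08] op 0.135 q6 -0.63
17.72 [ 562.7 -252.5  114.4] [-3.141e+00  1.000e-03 -3.059e+00] F [0.4 0.3 0. ] T [-0.02  0.    0.01] op 0.453 q6 -0.62
18.51 [ 562.4 -252.4  164.6] [ 3.140e+00 -2.000e-03 -3.059e+00] F [-0.7  0.1 -0.9] T [-0.03  0.   -0.02] op 0.452 q6 -0.62
20.8 [ 555. -240.  225.] [ 3.142 -0.     1.721] F [-0.2  0.3  0.8] T [-0.03 -0.01 -0.03] op 0.45 q6 0.89
```

View pics/w12.png

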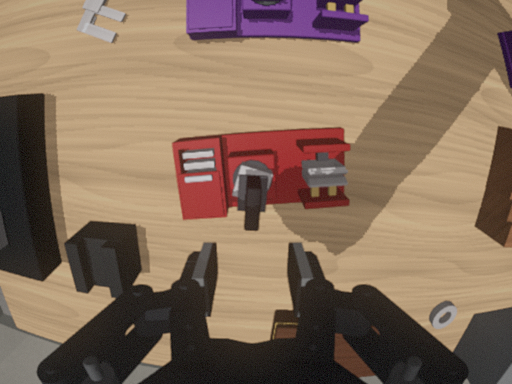

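View pics/z13.png

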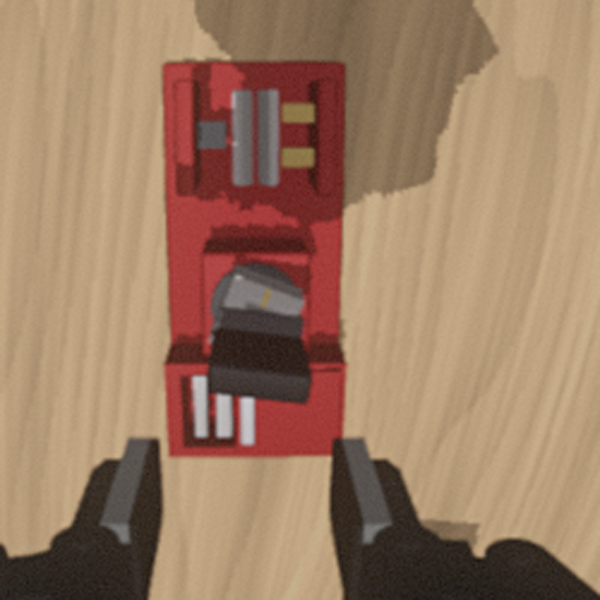

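View pics/w13s.png

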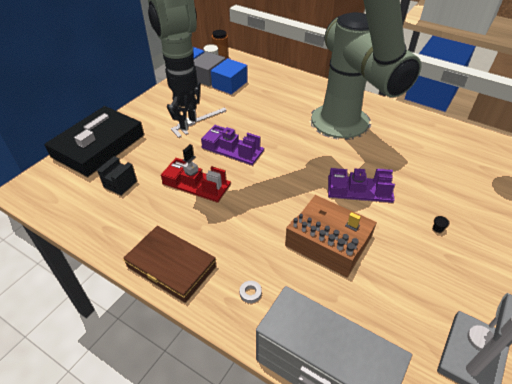

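The key stands upright in the open screw, and the gap between the plates is now clear at (257,117). I'll measure the gap and check the key's lean.

```bash
python3 - <<'E'
from snap import *
from h import *
m=load(13); f=lambda x,y,z:onplane(m,x/2.4+150,y/2.4+60,z,True)
a,b=f(256,91,72),f(256,185,72)
print("gap ends",a.round(1),b.round(1),"mid",((a+b)/2).round(1),np.linalg.norm(a-b),"yaw",np.arctan2(-(a-b)[0],(a-b)[1]))
c=[f(*q,72) for q in [(232,92),(279,91),(279,184),(234,185)]]; print("outer corners",[x.round(1) for x in c],np.mean(c,0).round(1))
print("pred from socket", 562-78*np.sin(.15), -252.2+78*np.cos(.15))
print("key top far edge (z146)",f(209,391,146).round(1),f(308,402,146).round(1), "front top edge",f(216,330,146).round(1),f(303,337,146).round(1))
E
```

```text
gap ends [ 546.9 -156.4   72. ] [ 552.8 -195.    72. ] mid [ 549.9 -175.7   72. ] 39.08720091953541 yaw 0.15286015281085819
outer corners [array([ 537.3, -158.3,   72. ]), array([ 556.1, -154.9,   72. ]), array([ 562.2, -193.1,   72. ]), array([ 543.8, -196.4,   72. ])] [ 549.9 -175.7   72. ]
pred from socket 550.3438256670593 -175.0758559209887
key top far edge (z146) [ 545.3 -256.9  146. ] [ 579.2 -256.   146. ] front top edge [ 544.7 -235.   146. ] [ 573.3 -233.1  146. ]
```

The gap is at (550.0,-175.5) with yaw 0.152. That is 39 mm long as it should be, and it agrees with the prediction from the socket. The key's top edge puts its centre over the socket, so it is upright. Now the feeler.

```bash
python3 - <<'E'
from snap import *
o=[np.pi,0,np.pi/2-0.015]
bot.move_ptp((504.5,257.8,150),o)
bot.grip(0.4,60)
print(bot.movel((504.5,257.8,71),max_speed=80,threshold=8)); st()
bot.grip(0.0,60); st()
snap(14)
print(bot.movel((504.5,257.8,200),max_speed=100)); bot.dwell(.1); st()
snap(15)
bot.move_ptp((550,-175.5,175),[np.pi,0,np.pi/2+0.152]); bot.dwell(.1); st()
im=snap(16); snap("16s","scene")
print(bot.movel((550,-175.5,145),max_speed=60)); bot.dwell(.1);st(); im2=snap(17)
k=dict(fx=4,fy=4,interpolation=cv2.INTER_CUBIC)
cv2.imwrite("pics/z1617.png",np.hstack([cv2.resize(i[120:250,205:300],None,**k) for i in (im,im2)]))
E
```

```text
False
23.99 [505.  258.   71.5] [ 3.141 -0.     1.556] F [-0.3 -0.1  0.3] T [-0.05  0.    0.03] op 0.399 q6 1.93
24.32 [505.1 258.   71.7] [ 3.14  -0.     1.556] F [-0.3 -0.4  4.4] T [-0.01  0.1   0.02] op 0.136 q6 1.93
False
26.01 [504.1 257.6 199.3] [-3.14   0.     1.556] F [ 0.5 -1.3 -0.7] T [-0.01 -0.03  0.03] op 0.131 q6 1.93
27.87 [ 550.3 -174.4  175.1] [ 3.141 -0.     1.725] F [ 0.6  0.2 -0.7] T [0.   0.06 0.03] op 0.131 q6 0.98
False
28.92 [ 550.3 -175.6  145.4] [3.141 0.    1.723] F [-0.1  0.4 -0.3] T [ 0.02 -0.03  0.  ] op 0.132 q6 0.98
```

View pics/z1617.png

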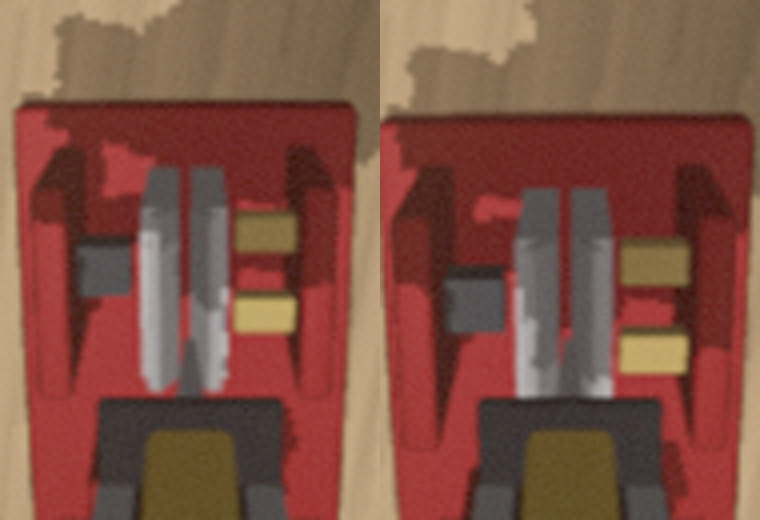

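View pics/w16s.png

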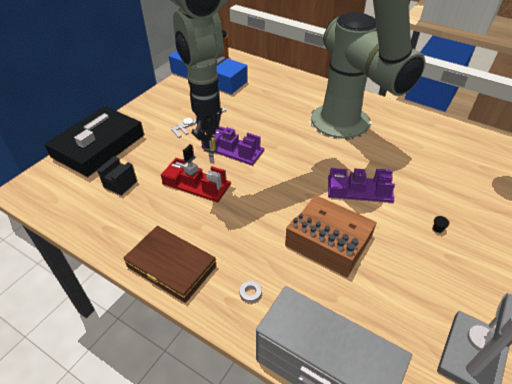

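View pics/w14.png

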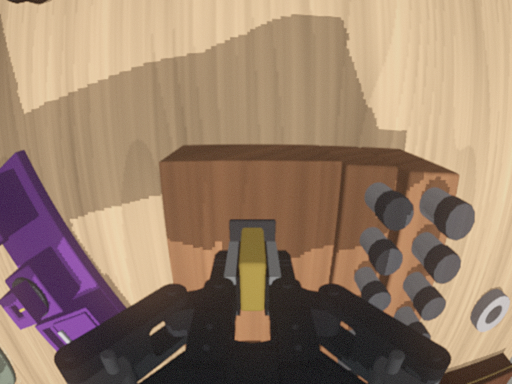

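The blade lines up with the gap to within about 1 px: blade at about (252.7), gap at about (251.5). Now I'll quantify the lateral offset.

```bash
python3 - <<'E'
from snap import *
from h import *
for i,tcp,x0,gaps in [(16,(550.3,-174.4,175.1),0,[(184.5,180),(185,260),(186,330)]),(17,(550.3,-175.6,145.4),380,[(564.5,200),(565,270),(565,320)])]:
    m=load(i)
    e=np.array([np.cos(.152),np.sin(.152)])
    for x,y in gaps:
        p=onplane(m,(x-x0)/4+205,y/4+120,72,True); print(i,p.round(1),"lateral rel tcp",round(float((p[:2]-np.array(tcp[:2]))@e),2))
    # blade tip
    print("tip proj exp",proj(m,(tcp[0],tcp[1],tcp[2]-61.5),True))
E
python3 - <<'E'
import cv2,numpy as np
for i,r in ((16,slice(195,225)),(17,slice(195,225))):
    im=cv2.imread(f"pics/w{i}.png")
    g=cv2.cvtColor(im,cv2.COLOR_BGR2HSV)
    for row in (185,190,195,200,205,208,211,214,216): print(i,row,[tuple(int(v) for v in g[row,c,1:]) for c in range(246,260)])
E
```

```text
16 [ 545.5 -147.7   72. ] lateral rel tcp -0.74
16 [ 548.3 -165.1   72. ] lateral rel tcp -0.62
16 [ 550.9 -180.9   72. ] lateral rel tcp -0.39
tip proj exp [251.95208004 213.23657192]
17 [ 545.2 -146.1   72. ] lateral rel tcp -0.54
17 [ 547.4 -159.6   72. ] lateral rel tcp -0.45
17 [ 548.9 -169.5   72. ] lateral rel tcp -0.46
tip proj exp [251.85221887 213.27663423]
16 185 [(13, 120), (13, 118), (16, 112), (53, 105), (145, 104), (169, 107), (96, 104), (36, 93), (22, 92), (23, 89), (21, 97), (17, 108), (15, 119), (12, 125)]
16 190 [(11, 119), (17, 122), (15, 119), (39, 111), (125, 108), (169, 107), (100, 105), (30, 94), (19, 92), (24, 94), (19, 95), (16, 110), (13, 117), (10, 123)]
16 195 [(14, 124), (17, 122), (11, 117), (52, 122), (138, 146), (160, 163), (103, 154), (29, 123), (14, 108), (24, 97), (24, 95), (21, 109), (16, 115), (10, 130)]
16 200 [(17, 123), (13, 122), (15, 121), (71, 132), (148, 152), (162, 164), (104, 150), (26, 129), (6, 121), (12, 124), (18, 128), (12, 151), (9, 165), (8, 167)]
16 205 [(12, 123), (15, 121), (25, 123), (69, 136), (118, 138), (110, 118), (48, 100
[... 1416 characters left out ...]
4, 99), (31, 91), (17, 92), (22, 93), (24, 94), (19, 96), (14, 110), (11, 118)]
17 208 [(13, 102), (15, 103), (27, 105), (83, 120), (107, 121), (48, 95), (18, 84), (19, 82), (17, 89), (22, 93), (22, 94), (18, 98), (14, 113), (11, 121)]
17 211 [(17, 105), (14, 110), (15, 118), (41, 113), (55, 102), (30, 86), (25, 83), (35, 87), (20, 88), (17, 92), (24, 96), (18, 98), (12, 110), (13, 120)]
17 214 [(13, 122), (15, 123), (15, 120), (16, 109), (21, 87), (22, 83), (20, 88), (21, 87), (24, 85), (17, 103), (19, 109), (15, 100), (16, 111), (7, 140)]
17 216 [(15, 121), (15, 122), (11, 117), (17, 103), (20, 88), (18, 84), (24, 84), (28, 83), (26, 87), (14, 106), (17, 119), (8, 130), (9, 147), (6, 163)]
```

The gap lies about 0.9 mm towards -x of the blade. I'll shift by that and descend under force guard.

```bash
python3 - <<'E'
from snap import *
X,Y=549.2,-175.6
bot.movel((X,Y,141),max_speed=30); bot.dwell(.1); st()
print(bot.movel((X,Y,121),max_speed=25,threshold=6)); st()
print(bot.movel((X,Y,114),max_speed=20,threshold=6)); bot.dwell(.1); st(); im=snap(18)
cv2.imwrite("pics/z18.png",cv2.resize(im[110:320,150:350],None,fx=2.8,fy=2.8,interpolation=cv2.INTER_CUBIC))
E
```

```text
29.45 [ 549.1 -175.6  140.9] [-3.141 -0.     1.723] F [ 0.4 -0.2 -0.7] T [-0.02  0.    0.03] op 0.132 q6 0.98
False
30.4 [ 549.2 -175.6  121.1] [3.142 0.    1.723] F [ 0.2  0.5 -1.1] T [ 0.02 -0.05  0.02] op 0.132 q6 0.98
False
31.0 [ 549.2 -175.5  113.9] [ 3.142 -0.     1.723] F [ 0.7  0.7 -2.1] T [ 0.04 -0.17  0.04] op 0.128 q6 0.98
```

View pics/z18.png

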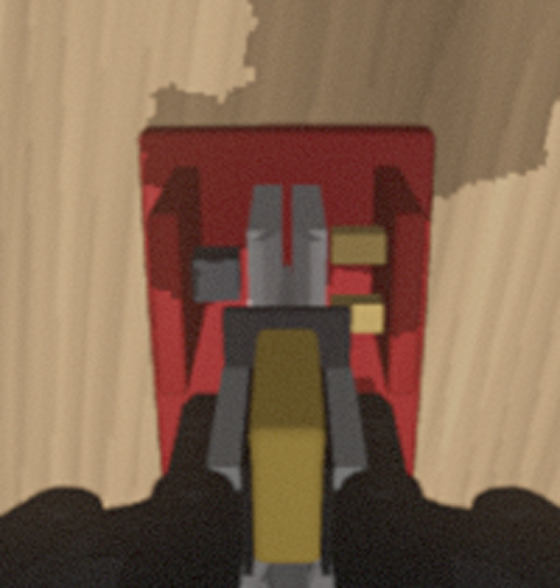

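The blade is inside the gap with its tip about 20 mm deep. Continuing slowly to about 33 mm.

```bash
python3 - <<'E'
from snap import *
X,Y=549.2,-175.6
for z in (109,105,102,100):
    r=bot.movel((X,Y,z),max_speed=15,threshold=15); bot.dwell(.1); print(r); st()
    if r: break
im=snap(19); s=snap("19s","scene")
cv2.imwrite("pics/z19.png",np.hstack([cv2.resize(im[110:310,150:350],None,fx=2,fy=2,interpolation=cv2.INTER_CUBIC),cv2.resize(s[120:220,150:250],None,fx=4,fy=4,interpolation=cv2.INTER_CUBIC)]))
E
```

```text
False
31.73 [ 549.4 -175.7  108.9] [3.141 0.    1.723] F [ 1.7  0.2 -1. ] T [-0.04 -0.42 -0.01] op 0.131 q6 0.98
False
32.25 [ 549.5 -175.6  105. ] [3.141 0.    1.723] F [ 2.5 -0.4 -1.3] T [-0.05 -0.62 -0.02] op 0.131 q6 0.98
False
32.7 [ 549.6 -175.7  102.1] [3.141 0.    1.723] F [ 3.3 -0.3  0.1] T [-0.   -0.77  0.04] op 0.132 q6 0.98
False
33.08 [ 549.6 -175.7  100.1] [3.141 0.    1.723] F [ 3.8 -0.1  1.9] T [ 0.03 -1.01 -0.01] op 0.131 q6 0.98
```

View pics/z19.png

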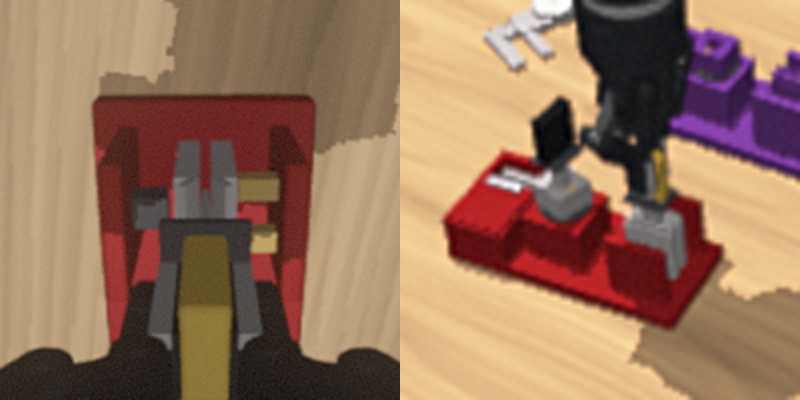

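The lateral force has built up to 3.8 N in +x, because the arm sits slightly towards the fixed plate. I'll ease it sideways until that balances, then compare the gap width with before to check the leaf.

```bash
python3 - <<'E'
from snap import *
for X in (549.7,550.2,550.6):
    bot.movel((X,-175.6+(X-549.2)*.15,100),max_speed=10); bot.dwell(.15); st()
    s=bot.get_state()
    if s["contact_force"][0]<0.5: break
im=snap(20)
E
python3 - <<'E'
import cv2,numpy as np
o=[]
for i in (17,18,20):
    im=cv2.imread(f"pics/w{i}.png"); o.append(cv2.resize(im[150:250,215:290],None,fx=3.5,fy=3.5,interpolation=cv2.INTER_CUBIC))
cv2.imwrite("pics/z20.png",np.hstack(o))
E
```

```text
33.78 [ 549.6 -175.6  100.1] [-3.141  0.     1.723] F [ 3.6 -0.3  3.3] T [-0.12 -0.84 -0.01] op 0.135 q6 0.98
34.18 [ 549.8 -175.5   99.9] [-3.141 -0.     1.723] F [ 0.5 -0.8  3.1] T [-0.25 -0.38 -0.02] op 0.134 q6 0.98
```

View pics/z20.png

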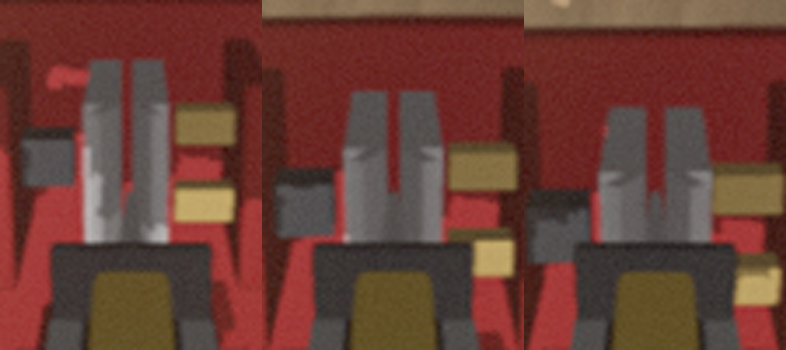

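The lateral force is balanced at 0.5 N. The vertical drag is about 4 N, the gap has visibly widened, and the shoulder edge sits on the same row in all three frames, so there is no slip in the grip. I'll go 1.5 mm deeper for margin and then do a final check.

```bash
python3 - <<'E'
from snap import *
print(bot.movel((550.2,-175.5,98.5),max_speed=10,threshold=15)); bot.dwell(.5); st()
im=snap(21); s=snap("21s","scene"); t=snap("21t","top")
a=cv2.resize(s[120:220,150:250],None,fx=4,fy=4,interpolation=cv2.INTER_CUBIC)
cv2.imwrite("pics/z21.png",np.hstack([a,cv2.resize(im,(533,400))])[:,:800])
print(np.abs(bot.get_state()["joint_velocities"]).max())
E
```

```text
False
35.13 [ 549.9 -175.3   98.1] [-3.141e+00 -1.000e-03  1.723e+00] F [ 0.7  0.1 -0.6] T [ 0.02 -0.25  0.02] op 0.128 q6 0.98
0.0017232498182597103
```

View pics/z21.png

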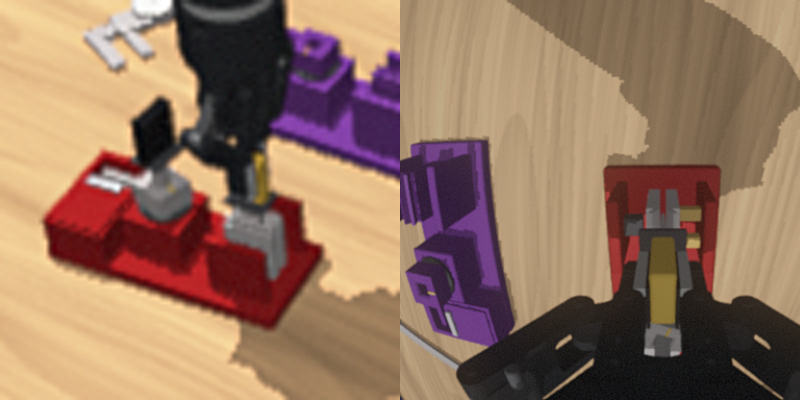

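View pics/w21t.png

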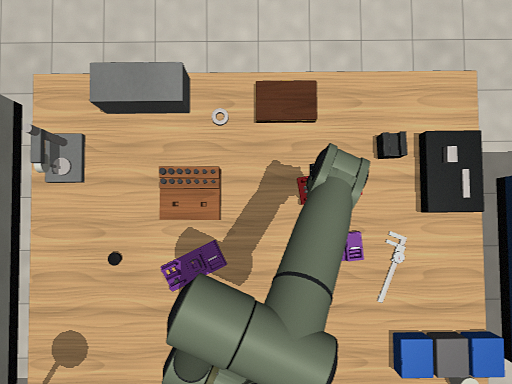

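All bystanders are where they were, the key is standing and the feeler is in the gap. However, the vertical force fell to about 0 after settling, so I'll check whether the feeler slipped in the grip and what the gap width is.

```bash
python3 - <<'E'
import cv2,numpy as np
from snap import *
o=[]
for i in (19,20,21):
    im=cv2.imread(f"pics/w{i}.png"); o.append(cv2.resize(im[155:255,215:290],None,fx=3.5,fy=3.5,interpolation=cv2.INTER_CUBIC))
cv2.imwrite("pics/z22.png",np.hstack(o))
for i in range(4): bot.dwell(.1); st()
E
```

```text
35.68 [ 549.9 -175.3   98.3] [-3.141 -0.     1.723] F [ 1.2  0.2 -3.5] T [ 0.18 -0.17 -0.  ] op 0.135 q6 0.98
35.78 [ 549.9 -175.3   98.3] [-3.141e+00 -1.000e-03  1.723e+00] F [ 0.4  1.3 -3.5] T [ 0.17 -0.2  -0.03] op 0.128 q6 0.98
35.88 [ 549.9 -175.3   98.3] [-3.141 -0.     1.723] F [-0.   1.7 -4.3] T [ 0.21 -0.11  0.03] op 0.133 q6 0.98
35.98 [ 549.9 -175.3   98.3] [-3.141 -0.     1.723] F [-0.1  0.8 -3.5] T [ 0.22 -0.09  0.04] op 0.132 q6 0.98
```

View pics/z22.png

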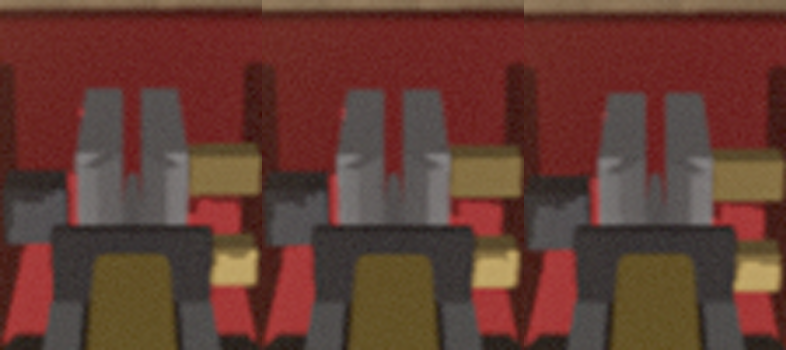

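The shoulder edge stays on the same row (225) in all three frames, so there is no slip. The force reversal is plate friction after the arm settled about 0.2 mm upward. Depth is about 35 mm and the lateral load is about 0, so I'm handing in.

```bash
python3 - <<'E'
from snap import *
bot.movel((550.2,-175.5,98.0),max_speed=5,threshold=12); bot.dwell(.3); st()
print(bot.sign_off())
E
```

```text
36.53 [ 550.  -175.4   98.1] [-3.141 -0.     1.723] F [-1.8  1.8  0.3] T [ 0.45  0.42 -0.02] op 0.129 q6 0.98
the job is handed in; nothing more can be done
None
```

I handed the job in at 36.5 s of the 72 s allowed. The screw is open with the key standing in it, and the feeler is still held between the plates. The robot gave no verdict.

**Key and screw:** I took the black key from the rack, seated it to the bottom of the red holder's socket and turned counterclockwise. The image of the screw head gave about 1.21 rad, which is the stop. I then let go, and the key stands upright in the screw.

**Feeler:** It is gripped at about 60 N with the tip about 35 mm below the mouth. From that depth I work out that the sprung plate is pushed back about 1.7 mm. The pictures show the gap wider, nearer 1.0–1.3 mm, but that reading is rough.

**Checks that passed:** The feeler's shoulder did not move in the fingers, and the other things on the bench look unmoved in the last top view.

**Checks that disagreed or were not clean:**
- The top camera put the screw 4–5 mm from where the wrist camera did. I used the wrist camera, and the key went in cleanly.
- The key slipped about 0.25 rad in the fingers once the screw was at its stop.
- The vertical drag read about 4 N while the blade was sliding in. It reversed to about -4 N and was about 0 N at hand-in, which I put down to friction as the arm settled. I therefore judged snugness by depth and gap width, not by the final force.

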